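Close the deadweight case: retaining flap, then lid

TASK

The gauge test is finished, so close up the weight case on the bench: push the thin metal retaining flap that stands upright on one side down flat over the three brass weights in their wells, and only then push the open lid over from the other side until it is fully home on top, without letting it slam. Work with the fingertips or the outside of the fingers only: do not pinch the flap or the lid and do not pick anything up. Leave the weights in the case, the stacked weights, the piston cap and the check valve where they are, and finish with the hand clear.

Things in the scene. Friction and masses are not known exactly. Their poses are not given: they have to be found in the camera images.
- case: Plywood weight case, fixed to the green bench; 280 (its x) x 220 (its y) x 75 mm, walls 8 mm. Origin: centre of its underside. Its x runs along both hinges; at yaw 0 x points away from the robot, y to its left (yaw -0.8 to 0.45 rad). Flap hinged on the -y (right) side, lid on the +y (left) side. Inside, a grey block with three wells in a row along x, 25 mm to -y, and a long empty slot.
- flap (a joint): Retaining flap's hinge angle, rad: 0 = folded flat over the weights (a stop), 1.57 = upright; it starts upright, 1.45 to 1.7 (1.72 is its other stop, leaning outwards). The hinge is stiff: 0.2 N m of friction, the flap stays where it is left. It folds from the -y side towards the case's +y.
- flap_hinge (a point): Middle of the flap's hinge line, which runs along the case's x: at (0, -95, 72) mm in the case's frame.
- flap_edge (a point): Middle of the flap's free edge, on the outer face of its bare 3 mm aluminium sheet (outwards to -y while upright, upwards when folded). The sheet is 250 mm along the hinge, 135 mm from hinge to edge, its mid plane through the hinge line. A 4 mm black rubber pad lines its inner face to 6 mm short of the edge; squeezing sheet and pad between the fingers is a pinch.
- lid (a joint): Lid's hinge angle, rad: 0 = shut (a stop), 1.57 = upright; it starts open, leaning outwards, 1.7 to 1.95 (1.97 is its other stop). A friction hinge, 0.8 N m: the lid (about 0.5 kg) stays at any angle and must be pushed all the way. It strikes the flap and goes no further if the flap still stands.
- lid_hinge (a point): Middle of the lid's hinge pin, which runs along the case's x: at (0, 114, 75.5) mm in the case's frame.
- lid_edge (a point): Middle of the lid's free edge, on the outer face of its flat 280 x 220 mm panel (outwards to +y while open, upwards when shut): 224 mm from the pin along the lid, 30 mm square to it; 105.5 mm above the bench when shut. Panel 8 mm thick; under it 22 mm skirts, 3 mm in from three edges, and a grey lining. Squeezing the panel and a skirt or the lining between the fingers is a pinch.
- cased_weight0: Largest loose brass weight in the case, 63 mm across, 30 mm high with a 20 mm wide, 15 mm high spigot, in a well 22 mm deep. Origin: centre of its underside. It stays in its well, 5 mm below the folded flap.
- cased_weight1: Middle cased brass weight, 55 mm across, otherwise as the largest.
- cased_weight2: Smallest cased brass weight, 47 mm across, otherwise as the largest.
- stack0: Lowest of three loose brass disc weights stacked on the bench right of the case; 80 mm across, 20 mm high, 0.85 kg. Origin: centre of its underside.
- stack1: Middle disc of the stack, same size. Origin: centre of its underside.
- stack2: Top disc of the stack, same size with a 24 mm wide, 12 mm high spigot on top (stack 72 mm high in all). Origin: centre of its underside.
- piston_cap: Loose steel piston cap standing left of the case: 60 mm flange, 38 mm body, 44 mm high. Origin: centre of its underside.
- check_valve: Loose bronze check valve left of the case: 98 mm long, 36 mm wide, 56 mm high. Origin: centre of its underside, its x along the bore.

How it is judged:
On the way, in this order (a step that is already met when the one before it is completed fails the run):
1. the flap is folded flat while the lid still stands open (value of joint flap below 0.07 rad and value of joint lid above 1.2 rad), for 0.2 s.
2. the lid is shut over the folded flap (value of joint flap below 0.07 rad and value of joint lid below 0.05 rad), for 0.2 s.
At the end, for the whole second after the job is handed in: The flap lies folded flat (within 0.07 rad of its stop), the lid is shut over it (within 0.05 rad of its stop, about 11 mm at the edge), both at rest, and the loose weights, cap and valve are within 20 mm of where they started (all of step 2 and velocity of joint lid between -0.05 and 0.05 rad/s and velocity of joint flap between -0.05 and 0.05 rad/s and distance of each of stack0, stack1, stack2, piston_cap, check_valve, cased_weight0, cased_weight1, cased_weight2 from where it was at the start of the episode below 0.02 m); the robot touches nothing.
It fails at once if the flap is pinched: the fingers press its sheet and its pad at once with over 5 N each (contact force between the fingers and flap_c0 above 5 N and contact force between the fingers and flap_c1 above 5 N).
It fails at once if the lid is pinched: the fingers press its panel and its inside at once with over 5 N each (contact force between the fingers and lid_c0 above 5 N and (contact force between the fingers and lid_c1 above 5 N or contact force between the fingers and lid_c2 above 5 N or contact force between the fingers and lid_c3 above 5 N or contact force between the fingers and lid_c4 above 5 N)).
It fails at once if the lid slams (closes faster than 3 rad/s) (velocity of joint lid below -3 rad/s).
It fails at once if a weight in the case is lifted or shifted more than 20 mm (distance of any of cased_weight0, cased_weight1, cased_weight2 from where it was at the start of the episode above 0.02 m).
It fails at once if a stacked weight, the piston cap or the check valve is shifted or lifted more than 20 mm (distance of any of stack0, stack1, stack2, piston_cap, check_valve from where it was at the start of the episode above 0.02 m).
It also fails if it takes over 54 s, if anything falls off the work surface, if the arm or the gripper's body presses on something with over 40 N, if the wrist force passes 120 N, or if a joint passes its speed limit or range.

ROBOT

A 7-joint arm with a two-finger parallel gripper is mounted at the origin on the work surface. World frame = base frame: x ahead of the robot, y to its left, z up, the work surface at z = 0. Lengths are in m, angles in rad, forces in N, time in s.
With the tool pointing down it reaches from about 0.425 to 0.875 m from the base axis. Payload 8.4 kg.
Tool frame: the origin (TCP) lies at the very end of the fingers, on their centre line; the grasp point (between the pads) lies 19 mm behind it; z points along the fingers, y is the direction in which the jaws open and shut (so a half turn about z gives the same grasp; the last joint's range is limited). The gripper opens to 87 mm and grips with 3 to 60 N. Pads are 19 mm wide; open, the fingers measure 117 mm over their backs; the gripper's body (75 mm by 190 mm) begins 51 mm behind the grasp point.
Start: joints at [-1.284, 0.333, 0.04, 1.465, -0.013, 1.343, -0.059], TCP at [0.245, 0.602, 0.223] pointing down, gripper open.
Joint ranges: [-2.58, 2.58], [-0.38, 2.09], [-1.3, 1.39], [0.25, 2.4], [-1.5, 4.64], [0.08, 2.09], [-2.65, 2.65]. Speed limits (rad/s): [2.22, 2.22, 2.79, 2.79, 3.14, 3.14, 3.14].

INTERFACE

Orientations are given as a unit quaternion [x, y, z, w].
In Python, from cell import r, open_jaws, grasp, solver, get_image gives the robot as it stands. The module is installed in compiled form; this text tells all that it offers. Calls block until the motion is done:
- r.goto(position, orientation): joint-space move of the TCP to a pose.
- r.move_l(position, v=0.15, ori=None, threshold=None): straight line of the TCP; ori=None keeps the orientation; v is the mean speed in m/s. With threshold (N) it stops when the force on the tool has changed by that much, and returns True; else False.
- r.move_joints(angles): joint-space move.
- open_jaws() and grasp(squeeze=None): open the fingers fully, or close them until they stop; squeeze is the grip in N (None keeps the last).
- r.hold(seconds).
- solver.inverse_kinematics(position, orientation): joint angles nearest the present ones, or None.
- r.state(): the state.
- get_image(name): name is "scene" or "top" or "wrist"; returns a dict with "img" (384x512x3 uint8, red, green, blue), "vertical_fov" (degrees; the focal length in pixels is half the picture's height over the tangent of half this angle, whatever the lens; pixels are square), "cx", "cy" (the principal point, pixels), "rvec" (rotation vector, rad) and "tvec" (3), from world to camera coordinates, as OpenCV has them; the wrist camera has in their place "T_tool_cam" (4x4, takes a point from camera to tool coordinates, whose origin is the TCP and whose axes are the flange's). Camera axes: x right, y down, z forward; pixel columns grow to the right and rows downward; lengths in m; the calibration is good to about 2 mm. The wrist camera is an equidistant fisheye: a pixel r from the principal point sees the ray r / f radians off the axis. A picture is of the moment at which its call begins: read the wrist's pose just before it. There is no depth.
A pose or a line that the arm cannot do raises r.PlanningError and nothing moves.
- r.close_job(): hands the job in, once; it reports no verdict.
The state is a dict: "time": time; "q": joint angles; "qd": joint speeds; "joint_efforts": joint torques, N m; "eef_pos": TCP position; "orientation": TCP orientation; "force": force on the tool from outside, world axes, zero at the start; "moment": the same for the moment, N m; "grip_width": finger opening in m.
Only numpy, scipy, OpenCV 4.12 (cv2) and the standard library are available. Lean on these libraries where they do the work, as an engineer would, in place of code of your own. Each camera call takes 0.05 s, during which the arm holds its last target.

## Working session

There is one attempt and no reset: what is moved stays moved. The work goes in short steps, each a Python script; the robot and the scene stay as the last script left them, time stands still between calls to the robot, and variables do not carry over. Pictures are saved under pics/ and viewed, and the job is handed in when it is done.

```bash
mkdir -p pics; ls
python3 - <<'E'
from cell import r,get_image
import cv2
print(r.state())
for n in ["scene","top","wrist"]:
    d=get_image(n); cv2.imwrite(f"pics/{n}0.png",d["img"][:,:,::-1])
    print(n,{k:v for k,v in d.items() if k!="img"})
E
```

```text
pics
{'time': 0.0, 'q': array([-1.28421632,  0.33389763,  0.0398864 ,  1.466286  , -0.01339979,
        1.34326736, -0.05850115]), 'qd': array([ 0.00010215, -0.00070793, -0.00061708,  0.00140538,  0.00081838,
        0.00057762, -0.00263184]), 'joint_efforts': array([ 1.68618203e-04, -6.56376243e+01,  1.33521795e+00, -4.03799987e+01,
       -5.97582478e-02,  4.51669190e-02,  1.33543786e-04]), 'eef_pos': array([0.24444294, 0.60178347, 0.22166081]), 'orientation': array([ 1.91710968e-01,  9.81451105e-01, -7.90170809e-04, -9.71535826e-05]), 'force': array([-0.39401254,  0.34776021, -0.24137916]), 'moment': array([-0.00837398, -0.03327125,  0.03769595]), 'grip_width': 0.08714252030479676}
scene {'vertical_fov': 52.12705367196147, 'cx': 252.20242588321472, 'cy': 184.15818530494238, 'rvec': array([ 1.80414472,  1.61250883, -0.71453179]), 'tvec': array([-0.0049888, -0.3010347,  1.5079824])}
top {'vertical_fov': 49.038446725631566, 'cx': 257.6381368146444, 'cy': 189.62640887841025, 'rvec': array([ 2.20497124, -2.17260422,  0.02832275]), 'tvec': array([-0.06057391,  0.53795142,  1.05186628])}
wrist {'vertical_fov': 65.70646984690485, 'cx': 255.92585069545638, 'cy': 192.76531808677288, 'T_tool_cam': array([[ 9.06501608e-05, -9.63664813e-01, -2.67114433e-01,
         7.18919881e-02],
       [ 9.99999692e-01,  2.95528694e-04, -7.26806368e-04,
        -1.15889337e-03],
       [ 7.79337703e-04, -2.67114285e-01,  9.63664543e-01,
        -1.62845048e-01],
       [ 0.00000000e+00,  0.00000000e+00,  0.00000000e+00,
         1.00000000e+00]])}
```

View pics/scene0.png

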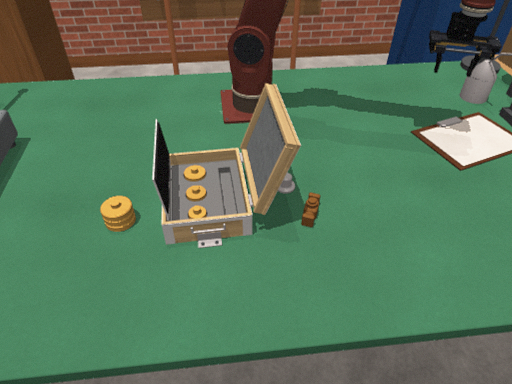

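View pics/top0.png

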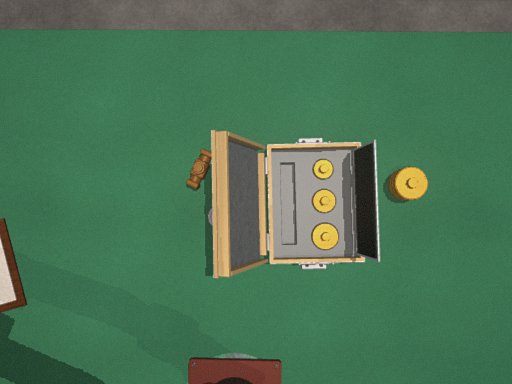

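View pics/wrist0.png

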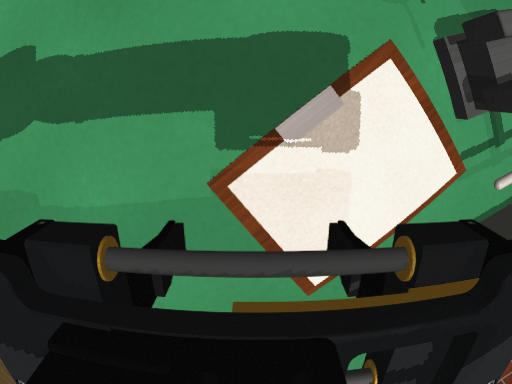

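The scene view shows the case with the flap on its left edge (image column ~160), and the lid open at column ~270. In the top view the case spans about (268–362, 143–263). The stack is at (408,184), the valve at (199,170), and the cap is half hidden at (213,216). I'll zoom in on the case next.

Run:
```python
import cv2
a=cv2.imread("pics/top0.png")[120:290,180:440]; cv2.imwrite("pics/topz.png",cv2.resize(a,None,fx=3,fy=3,interpolation=cv2.INTER_CUBIC))
a=cv2.imread("pics/scene0.png")[75:260,90:340]; cv2.imwrite("pics/scenez.png",cv2.resize(a,None,fx=3,fy=3,interpolation=cv2.INTER_CUBIC))
```

```text
(no output)
```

View pics/topz.png

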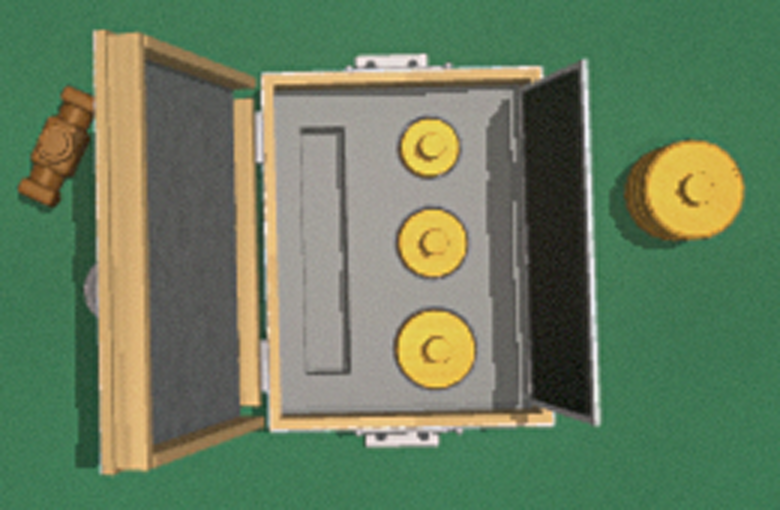

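View pics/scenez.png

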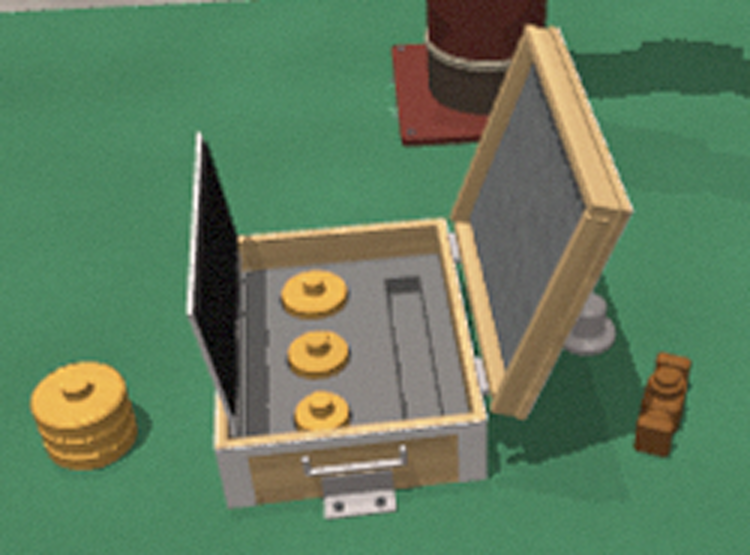

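```bash
cat > geo.py <<'E'
import numpy as np, cv2
from scipy.optimize import least_squares
CAM={'scene':dict(f=192/np.tan(np.radians(52.12705367196147)/2),c=(252.20242588321472,184.15818530494238),r=np.array([1.80414472,1.61250883,-0.71453179]),t=np.array([-0.0049888,-0.3010347,1.5079824])),
'top':dict(f=192/np.tan(np.radians(49.038446725631566)/2),c=(257.6381368146444,189.62640887841025),r=np.array([2.20497124,-2.17260422,0.02832275]),t=np.array([-0.06057391,0.53795142,1.05186628]))}
def proj(P,cam):
    c=CAM[cam];K=np.array([[c['f'],0,c['c'][0]],[0,c['f'],c['c'][1]],[0,0,1.]])
    return cv2.projectPoints(np.atleast_2d(P).astype(float),c['r'],c['t'],K,None)[0].reshape(-1,2)
def onplane(uv,cam,z):
    c=CAM[cam];R,_=cv2.Rodrigues(c['r']);d=R.T@np.array([(uv[0]-c['c'][0])/c['f'],(uv[1]-c['c'][1])/c['f'],1]);o=-R.T@c['t']
    return o+d*(z-o[2])/d[2]
def flap_pt(s,d,n,th):  # s along x, d from hinge, n outward normal offset (outer face +1.5mm)
    # th=0: direction +y, outer=up ; th=90: direction up, outer=-y
    y=-.095+d*np.cos(th)-n*np.sin(th); z=.072+d*np.sin(th)+n*np.cos(th); return np.array([s,y,z])
def lid_pt(s,d,n,th): # th=0: direction -y, outer=up; 90: direction up, outer=+y
    y=.114-d*np.cos(th)+n*np.sin(th); z=.0755+d*np.sin(th)+n*np.cos(th); return np.array([s,y,z])
def w(P,x,y,yaw):
    c,s=np.cos(yaw),np.sin(yaw); return np.array([x+c*P[0]-s*P[1],y+s*P[0]+c*P[1],P[2]])
E
cat > fit.py <<'E'
from geo import *
T=lambda a,b:np.array([180+a/3-.33,120+b/3-.33]); S=lambda a,b:np.array([90+a/3-.33,75+b/3-.33])
obs=[('top',T(263,72),'c',(.14,.11)),('top',T(541,68),'c',(.14,-.11)),('top',T(554,425),'c',(-.14,-.11)),('top',T(270,431),'c',(-.14,.11)),
('scene',S(222,445),'c',(.14,-.11)),('scene',S(487,412),'c',(.14,.11)),
('top',T(585,61),'f',.125),('top',T(599,424),'f',-.125),('scene',S(199,133),'f',-.125),('scene',S(189,315),'f',.125),
('top',T(96,30),'l',(.14,.03)),('top',T(103,473),'l',(-.14,.03)),('scene',S(632,210),'l',(.14,.03)),('scene',S(553,28),'l',(-.14,.03)),
('scene',S(530,28),'l',(-.14,.022)),]
def res(p):
    o=[]
    for cam,uv,k,a in obs:
        P={'c':lambda:np.array([a[0],a[1],.075]),'f':lambda:flap_pt(a,.135,.0,p[3]),'l':lambda:lid_pt(a[0],.224,a[1],p[4])}[k]()
        o.append(proj(w(P,*p[:3]),cam)[0]-uv)
    return np.array(o).ravel()
s=least_squares(res,[.5,-.1,0,1.57,1.8],loss='soft_l1');print(s.x);print(res(s.x).reshape(-1,2).round(1).tolist())
for n,uv,z in [('stack',T(695,190),.065),('w0',T(434,350),.055)]: print(n,onplane(uv,'top',z))
for n,uv in [('valve lo',S(655,455)),('cap base',S(590,340))]: print(n,onplane(uv,'scene',.0))
print('valve top ctr',onplane(T(58,143),'top',.045),'cap',onplane(S(595,300),'scene',.044))
E
python3 fit.py
```

```text
[ 0.50742557 -0.18902353  0.03890305  1.68508736  1.90613689]
[[-0.7, 1.2], [-0.9, 0.1], [-1.0, -0.3], [-0.1, -0.3], [-3.3, 1.7], [-1.9, 2.8], [-1.0, -0.3], [-1.2, 0.6], [-1.3, 0.4], [-1.4, 0.4], [-0.3, 0.7], [0.1, 0.7], [-2.0, 0.7], [-0.4, 0.2], [4.6, -0.5]]
stack [ 0.55744063 -0.42000147  0.065     ]
w0 [ 0.42672534 -0.2155509   0.055     ]
valve lo [0.6312784  0.08320827 0.        ]
cap base [0.47550115 0.05250203 0.        ]
valve top ctr [0.59008999 0.09180912 0.045     ] cap [0.46657976 0.05627623 0.044     ]
```

Fit agrees well: the residuals are about 1 px, and w0 lands 25 mm to −y as specified. That gives the case at (0.507, −0.189) with yaw 0.039, flap 1.685 and lid 1.906. Next I'll check that the planned poses are reachable.

```bash
cat > plan.py <<'E'
from geo import *
from scipy.spatial.transform import Rotation as Ro
C=(.5075,-.189,.039); H=.0105
def ori(flip=False,tilt=0.):
    s=-1 if not flip else 1
    x=np.array([0,s,0.]);z=np.array([0,0,-1.]);M=np.stack([x,np.cross(z,x),z],1)
    return (Ro.from_euler('z',C[2])*Ro.from_euler('x',tilt)*Ro.from_matrix(M)).as_quat()
def flap_tcp(th,d=.112,clr=0.,s=0.):
    p=flap_pt(s,d,.0015+clr,th)
    y=p[1]-H
    if th>np.pi/2: y=flap_pt(s,.135,.0015+clr,th)[1]-H
    return w(np.array([s,y,p[2]]),*C)
def lid_tcp(th,d=.19,clr=0.,s=0.):
    p=lid_pt(s,d,.03+clr,th)
    y=p[1]+H
    if th>np.pi/2: y=lid_pt(s,.224,.03+clr,th)[1]+H
    return w(np.array([s,y,p[2]]),*C)
E
python3 - <<'E'
from plan import *
from cell import r,solver
for fl in (False,True):
    q=ori(fl); print(fl)
    for p in [w(np.array([0,-.155,.42]),*C),flap_tcp(1.69,clr=.03),flap_tcp(.8),flap_tcp(0),w(np.array([0,0,.34]),*C),w(np.array([0,.26,.34]),*C),lid_tcp(1.91,clr=.03),lid_tcp(1.5),lid_tcp(.8),lid_tcp(0)]:
        a=solver.inverse_kinematics(p,q); print(p.round(3),None if a is None else np.round(a,2))
E
```

```text
False
[ 0.514 -0.344  0.42 ] [-0.28  0.42  1.22  1.22 -0.4   1.75 -2.27]
[ 0.513 -0.342  0.179] [-0.36  0.55  1.22  1.65 -0.53  1.32 -2.16]
[ 0.509 -0.218  0.153] [-0.67  0.38  1.23  1.83 -0.39  1.2  -2.42]
[ 0.507 -0.183  0.074] [-0.71  0.51  1.23  1.95 -0.54  1.08 -2.35]
[ 0.507 -0.189  0.34 ] None
[0.497 0.071 0.34 ] None
[0.498 0.066 0.235] None
[ 0.502 -0.048  0.267] None
[ 0.507 -0.175  0.233] [-0.91  0.24  1.36  1.77 -0.24  1.33 -2.61]
[ 0.51  -0.254  0.106] [-0.55  0.53  1.22  1.84 -0.55  1.16 -2.25]
True
[ 0.514 -0.344  0.42 ] [ 0.09  0.27  0.57  1.2  -0.14  1.71  0.67]
[ 0.513 -0.342  0.179] [-0.26  0.44  1.02  1.64 -0.39  1.28  0.87]
[ 0.509 -0.218  0.153] [-0.66  0.37  1.21  1.83 -0.37  1.2   0.7 ]
[ 0.507 -0.183  0.074] [-0.53  0.35  0.93  1.94 -0.33  1.01  0.6 ]
[ 0.507 -0.189  0.34 ] [-0.15  0.07  0.45  1.55 -0.03  1.53  0.34]
[0.497 0.071 0.34 ] [-0.87 -0.04  0.63  1.65  0.02  1.53 -0.21]
[0.498 0.066 0.235] [-0.82  0.    0.61  1.82 -0.    1.31 -0.17]
[ 0.502 -0.048  0.267] [-0.78 -0.02  0.78  1.78  0.02  1.38  0.04]
[ 0.507 -0.175  0.233] [-0.82  0.16  1.2   1.77 -0.16  1.32  0.46]
[ 0.51  -0.254  0.106] [-0.48  0.44  1.08  1.84 -0.43  1.12  0.8 ]
```

Run:
```python
from plan import *
from cell import r,solver,grasp,get_image
p=r.state()['eef_pos']; grasp(10)
r.move_l([p[0],p[1],.40],v=.25)
q=r.state()['q'].copy(); q[0]=.56;q[2]=0;q[4]=0;q[6]=.57
r.move_joints(q); print(r.state()['time'],r.state()['eef_pos'])
r.goto(w(np.array([0,-.165,.40]),*C),ori(True)); s=r.state(); print(s['time'],s['eef_pos'],s['q'].round(2),s['grip_width'])
t=flap_tcp(1.69,clr=.025); r.move_l(t,v=.2); s=r.state(); print(s['time'],t,s['eef_pos'],s['q'].round(2),s['force'])
for n in ("scene","top","wrist"): cv2.imwrite(f"pics/{n}1.png",get_image(n)["img"][:,:,::-1])
from cell import solver
for pp in [flap_tcp(.8),flap_tcp(0)]:
    print(np.round(solver.inverse_kinematics(pp,ori(True)),2))
```

```text
6.0917 [ 0.52543541 -0.38072303  0.39785554]
6.3417 [ 0.51444198 -0.35200562  0.40103308] [ 0.54  0.25 -0.02  1.21  0.    1.68  0.57] 0.0007008342315395598
7.5917 [ 0.51326533 -0.33675392  0.18005379] [ 0.51385929 -0.33734091  0.18131301] [ 0.54  0.29 -0.04  1.61  0.01  1.24  0.54] [0.0215699  0.07820958 0.8659932 ]
[ 0.42  0.19 -0.1   1.79  0.02  1.16  0.34]
[ 0.37  0.25 -0.12  1.9   0.04  1.    0.27]
```

View pics/scene1.png

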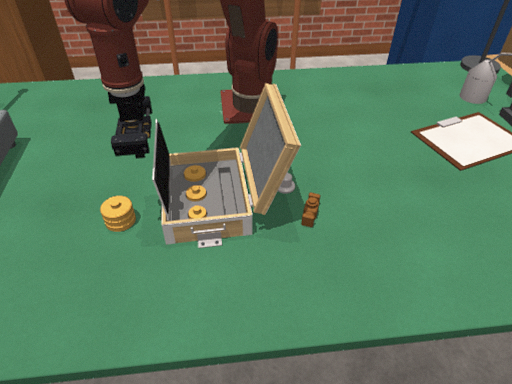

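View pics/wrist1.png

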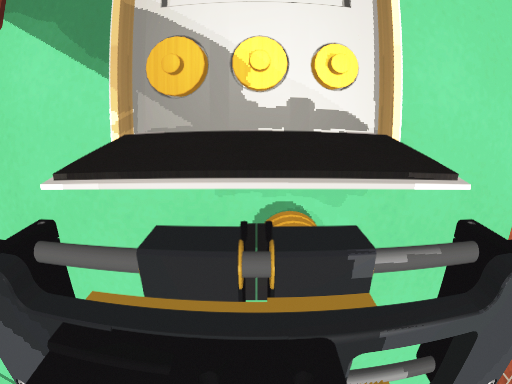

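The wrist view shows the closed fingers just outside the flap, whose edge is at row ~185, with the three weights beyond it. Now I'll push the flap over.

Run:
```python
from plan import *
from cell import r,get_image
for th in [1.69,1.4,1.15,.9,.7,.5,.33,.18,.08]:
    r.move_l(flap_tcp(th),v=.1,ori=ori(True),threshold=25); s=r.state(); print(th,round(s['time'],2),s['force'].round(1))
t=flap_tcp(0); t[2]-=.006
print(r.move_l(t,v=.03,threshold=12)); s=r.state(); print(s['time'],s['eef_pos'],flap_tcp(0),s['force'].round(1))
for n in ("scene","top"): cv2.imwrite(f"pics/{n}2.png",get_image(n)["img"][:,:,::-1])
```

```text
1.69 8.14 [ 0.1  1.  -0. ]
1.4 8.64 [ 0.1 -0.8 -0.5]
1.15 9.07 [-0.4 -0.6 -0.2]
0.9 9.51 [-0.2 -0.5  0.9]
0.7 9.88 [-0.1 -0.4  1.4]
0.5 10.26 [ 0.1 -0.   0.8]
0.33 10.6 [-0.   0.2 -0.2]
0.18 10.92 [-0.3  0.  -0.4]
0.08 11.18 [0.2 0.1 0.5]
True
11.5667 [ 0.50782656 -0.18290697  0.07388486] [ 0.50724656 -0.18250494  0.0735    ] [-3.8  0.7 10.8]
```

View pics/scene2.png

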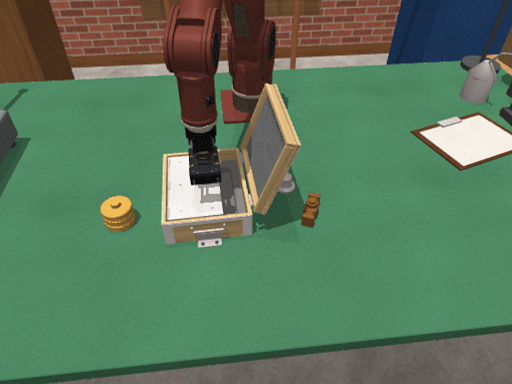

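The scene view shows the flap lying flat as a bright sheet at about (195,190). Contact came at z=0.0739, against 0.0735 expected. I'll hold briefly, then lift over to the outside of the lid.

Run:
```python
from plan import *
from cell import r,get_image
r.hold(.3)
p=r.state()['eef_pos']
r.move_l([p[0],p[1],.35],v=.2)
cv2.imwrite("pics/top3.png",get_image("top")["img"][:,:,::-1])
r.move_l(w(np.array([0,.265,.35]),*C),v=.2,ori=ori(True))
t=lid_tcp(1.91,clr=.025); r.move_l(t,v=.15,threshold=20); s=r.state(); print(s['time'],t,s['eef_pos'],s['q'].round(2),s['force'])
for n in ("scene","top","wrist"): cv2.imwrite(f"pics/{n}4.png",get_image(n)["img"][:,:,::-1])
a=np.hstack([cv2.imread("pics/scene4.png")[60:260,80:340],cv2.imread("pics/top4.png")[120:320,160:420]])
cv2.imwrite("pics/c4.png",cv2.resize(a,None,fx=1.5,fy=1.5))
```

```text
15.9083 [0.49771742 0.06170823 0.23637329] [0.49819698 0.06186352 0.23728846] [ 0.14  0.04 -0.36  1.78  0.02  1.32 -0.19] [ 0.28734467  0.77706883 -0.0790603 ]
```

View pics/c4.png

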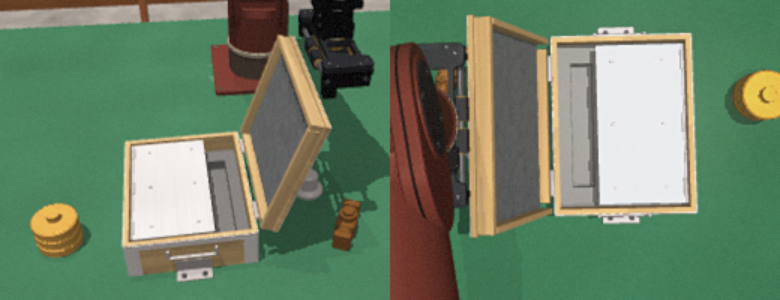

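View pics/wrist4.png

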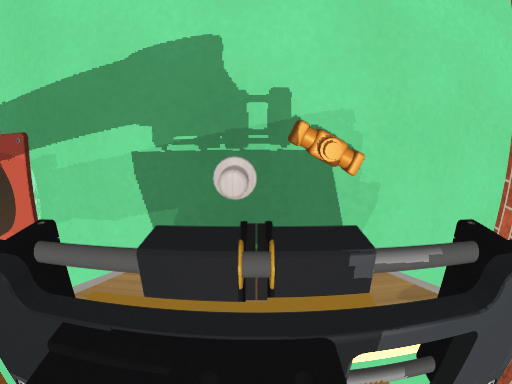

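The flap is flat, with its white sheet lying inside the case and the lid still open. The fingers are outside the lid, and the cap and valve stand well clear below them. Next I'll close the lid slowly.

Run:
```python
from plan import *
from cell import r,get_image
for th in [1.91,1.7,1.5,1.3,1.1,.9,.7,.52,.36,.22,.1]:
    b=r.move_l(lid_tcp(th),v=.1,ori=ori(True),threshold=35); s=r.state(); print(th,b,round(s['time'],2),s['force'].round(1))
    if b: break
else:
    t=lid_tcp(0); t[2]-=.008
    print(r.move_l(t,v=.03,threshold=20)); s=r.state(); print(s['time'],s['eef_pos'],lid_tcp(0),s['force'].round(1))
for n in ("scene","top"): cv2.imwrite(f"pics/{n}5.png",get_image(n)["img"][:,:,::-1])
```

```text
1.91 False 16.46 [-0.4  0.6 -0.3]
1.7 False 17.07 [-0.3  0.2 -0.5]
1.5 False 17.65 [-0.7 -0.2 -0.3]
1.3 False 18.18 [-0.1  0.2 -1.1]
1.1 False 18.72 [-0.6 -0.7  0.5]
0.9 False 19.25 [0.4 1.3 0.3]
0.7 False 19.78 [ 0.  -0.1  0.4]
0.52 False 20.27 [-0.4  0.2  1.3]
0.36 False 20.73 [-0.5  0.2  0.1]
0.22 False 21.15 [-0.3 -0.   1.3]
0.1 False 21.53 [ 0.4 -0.5  0.4]
True
22.1833 [ 0.510188   -0.25343751  0.10592486] [ 0.51005385 -0.25445019  0.1055    ] [-3.2  2.  10.2]
```

View pics/scene5.png

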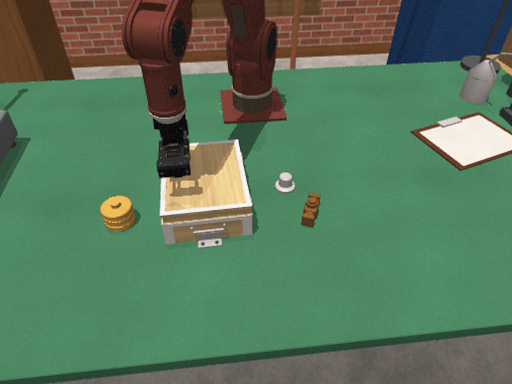

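The lid looks shut: contact came at z=0.1059, against 0.1055 expected. I'll hold, lift clear and check.

Run:
```python
from plan import *
from cell import r,get_image
r.hold(.4); p=r.state()['eef_pos']
r.move_l([p[0],p[1],.33],v=.15); r.hold(.3)
for n in ("scene","top"): cv2.imwrite(f"pics/{n}6.png",get_image(n)["img"][:,:,::-1])
print(r.state()['time'],r.state()['force'])
a=np.hstack([cv2.imread("pics/scene6.png")[100:260,90:340],cv2.imread("pics/scene0.png")[100:260,90:340]])
b=cv2.imread("pics/scene6.png")[100:260,90:340]
for s in(1,-1):
    for sd in (1,): print('edge shut px',proj(w(lid_pt(.14*s,.224,.03,0),*C),'scene'), 'hinge side',proj(w(lid_pt(.14*s,.004,.03,0),*C),'scene'))
cv2.imwrite("pics/c6.png",cv2.resize(b,None,fx=3,fy=3,interpolation=cv2.INTER_CUBIC))
```

```text
24.7333 [ 0.09389236 -0.66862877 -0.16168284]
edge shut px [[158.41059548 216.02164795]] hinge side [[250.14389528 206.20929086]]
edge shut px [[160.68932109 146.26701023]] hinge side [[236.14355771 139.70810297]]
```

View pics/c6.png

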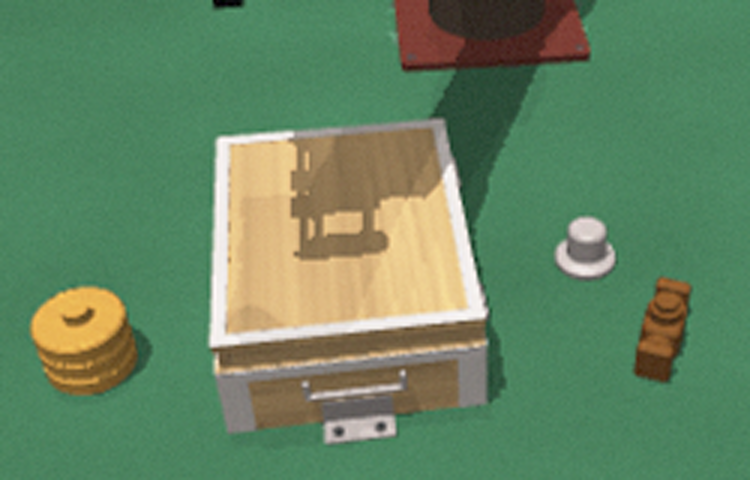

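View pics/top6.png

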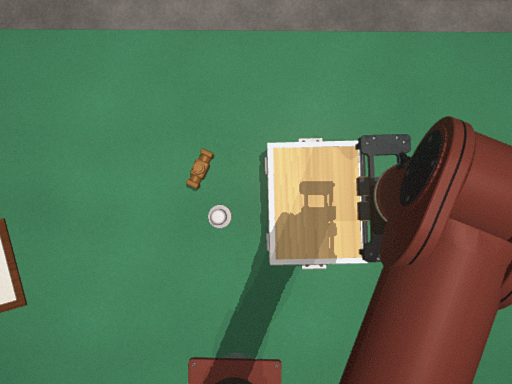

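The lid sits flat. Its four corners all match the shut prediction, apart from the same 2 px calibration shift I saw in the original fit, so hinge side and free edge agree. The stack, cap and valve haven't moved and the hand is clear, so I'm handing in.

```bash
python3 -c "
from cell import r
r.close_job()"
```

```text
the job is handed in; nothing more can be done
```

The weight case is closed and the job is handed in, after about 25 s on the robot's clock (limit 54 s); no verdict is reported. With the jaws closed, I used the outside of the fingers and the fingertips to push the flap flat. I then went over the lid and pushed it down at about 0.1 m/s, slowing to 0.03 m/s for the last few millimetres.

- **Flap:** the fingertips met it at z = 73.9 mm, against 73.5 mm expected when flat. Pictures with the hand off it showed it lying flat before I touched the lid.
- **Lid:** the fingertips met its top at z = 105.9 mm, against 105.5 mm expected when shut. In the last picture all four corners matched the shut position, apart from the same shift of about 2 pixels on every corner. I put that shift down to calibration, because similar offsets showed in the first fit.
- **Forces:** the readings printed at each step stayed at about 11 N or less.
- **Loose items:** the stack, piston cap and check valve showed no visible movement. The cased weights are hidden under the flap and lid, so I could not see them at the end.
- **Hand:** it ended about 0.22 m above the lid, touching nothing.

No check failed.

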